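# Post a rubber stopper through the self-closing flap of the wash-up bin

## Robot

A 6-joint arm with a two-finger parallel gripper is mounted at the origin on the work surface; the furniture and walls round the work are solid. World frame = base frame: x ahead of the robot, y to its left, z up, the work surface at z = 0. Lengths are in m, angles in rad, forces in N, time in s.
With the tool pointing down it reaches from about 0.225 to 0.875 m from the base axis. Payload 3.4 kg.
Tool frame: the origin (TCP) lies where the fingers leave the gripper's body, on its centre line; the fingertips stand 73 mm ahead of it and the grasp point (between the pads) lies 54 mm ahead of it; x points along the fingers, y is the direction in which the jaws open and shut, and the axes are right-handed (so a half turn about x gives the same grasp; the last joint's range is limited). The gripper opens to 85 mm and grips with 20 to 120 N. Pads are 22 mm wide; open, the fingers measure 114 mm over their backs; the gripper's body (76 mm by 85 mm) begins 54 mm behind the grasp point. The pads swing forward as they close: fully open they stand 13 mm farther back than shut.
Start: joints at [-1.323, 0.276, 1.505, -0, 1.361, -0.121], TCP at [0.207, -0.536, 0.304] pointing down, gripper open.
Joint ranges: [-2.89, 2.89], [-0.75, 2.08], [0.22, 2.7], [-1.18, 4.32], [0.11, 2.71], [-2.7, 2.7]. Speed limits (rad/s): [2.57, 2.57, 3.14, 3.14, 3.14, 3.14].

## Interface

Orientations are given as a unit quaternion [w, x, y, z].
In Python, from station import manip gives the robot as it stands. Calls block until the motion is done:
- manip.movep(position, orientation): joint-space move of the TCP to a pose.
- manip.move_l(position, attitude=None, feed=0.15): straight line of the TCP; attitude=None keeps the orientation; feed is the mean speed in m/s.
- manip.goto_joints(angles): joint-space move.
- manip.command_gripper(opening, grip_force=None): opening from 0.0 (shut) to 1.0 (fully open); grip_force is the grip in N (None keeps the last); returns when the fingers have stopped.
- manip.wait(seconds).
- manip.solve_ik(position, orientation): joint angles nearest the present ones, or None.
- manip.read_state(): the state.
- manip.capture(name): name is "side" or "top" or "wrist"; returns a dict with "pixels" (480x640x3 uint8, red, green, blue), "vfov" (degrees; the focal length in pixels is half the picture's height over the tangent of half this angle, whatever the lens; pixels are square), "cx", "cy" (the principal point, pixels), "D" ([k1, k2, p1, p2, k3] as OpenCV has them; the pictures are not rectified), "eye" and "rotation" of the camera in the world; the wrist camera has in their place "mount" (4x4, takes a point from camera to tool coordinates, whose origin is the TCP and whose axes are the tool frame's). Camera axes: x right, y up, looking along -z (the intrinsics and any distortion apply to the point x, -y, -z); pixel columns grow to the right and rows downward; lengths in m; the calibration is good to about 2 mm. A picture is of the moment at which its call begins: read the wrist's pose just before it. There is no depth.
A pose or a line that the arm cannot do raises manip.MotionError and nothing moves.
- manip.finish_job(): hands the job in, once; it reports no verdict.
The state is a dict: "time": time; "joint_positions": joint angles; "dq": joint speeds; "joint_torque": joint torques, N m; "eef_pos": TCP position; "eef_rot": TCP orientation; "contact_force": force on the tool from outside, world axes, zero at the start; "torque": the same for the moment, N m; "finger_gap": opening from 0.0 (shut) to 1.0 (fully open).
Only numpy, scipy, OpenCV 4.12 (cv2) and the standard library are available. Lean on these libraries where they do the work, as an engineer would, in place of code of your own. Each camera call takes 0.05 s, during which the arm holds its last target. There are 200 camera calls.

## Task

Return the rubber stopper to the wash-up bin: with one finger push the upright plate forward so that the self-closing flap swings open, and hold it open while the other finger pushes the stopper along the ledge and over its edge, so that it drops through the open flap into the bin. Then let the flap close by itself behind it. Do not lift the stopper, do not push it onto the closed flap, and leave the timer and the brass weight beside the bin where they stand.

Things in the scene. Friction and masses are not known exactly. Their poses are not given: they have to be found in the camera images.
- bin: White box with a metal top, fixed, 207 (its x) x 126 (its y, -43 to 83) mm, top surface 100 mm above the bench. Origin on the bench below the flap's hinge line. Its +x (yaw varies) is the way the stopper is to be pushed, z up. The half at x < 0 carries the ledge; the half at x > 0 is hollow: inside floor 9 mm above the bench, inside x -5 to 96, y -38 to 78 mm.
- ledge (a point): Middle of the ledge, on its surface (bin x = -55, y = 0, z = 100 mm); axes as the bin's. The ledge is flat from bin x = -106 to -4 mm; two low guide rails (6 mm high, 5 mm thick, inner faces at y = -17 and +17 mm, x = -101 to -6 mm) form a lane along x.
- hinge (a point): Point on the flap's hinge line at the end of the lane, level with the top surface (bin x = 0, y = 0, z = 100 mm); axes as the bin's. The hinge line runs along y. Beyond it the top has one opening, x = 0 to 56, y = -24 to 24 mm, closed by the flap.
- flap (a joint): Flap angle: 0 closed, up to 1.5 rad open. A steel L on one shaft along the bin's y. One leg is the leaf (51 mm long, 44 wide): closed it lies level in the opening, flush with the top; open it hangs down into the bin as a steep chute, hinged at the ledge. The other leg is the upright push plate. A spring (0.026 N m closed, 0.045 open) shuts it when let go.
- plate_top (a point): Middle of the push plate's top edge. The plate, 4 mm thick, stands beside the lane at bin x = -2 to 2, y = 30 to 74 mm, rising 73 mm above the top surface. Pushed towards bin +x it folds down over the top while the leaf tips down by the same angle. A fingertip d above the top surface and x past the hinge line holds it at about atan(x/d).
- stopper: Tapered red-brown rubber stopper, 29 mm across, 26 mm high, about 20 g, standing upright on the ledge between the guide rails, its centre 30 to 65 mm before the hinge line. Origin at the centre of its underside, z up.
- bench_timer: White bench timer, 46 x 62 x 68 mm high, loose, standing on the bench past the far end of the bin. Origin at the centre of its underside. To be left alone.
- weight: Brass laboratory weight with a knob, 29 mm across, 50 mm high, loose, standing on the bench before the ledge end of the bin. Origin at the centre of its underside. To be left alone.
Not all that is in view belongs to the job. Leave any pink look-alike of the stopper alone.

How it is judged:
By the outcome, as a careful person would: the job done as asked, in the order asked, and still so for the second after the job is handed in, with the robot touching nothing.
It also fails if it takes over 34 s, if anything falls off the work surface, if the arm or the gripper's body presses on something with over 40 N, if the wrist force passes 120 N, or if a joint passes its speed limit or range.

## Working session

There is one attempt and no reset: what is moved stays moved. The work goes in short steps, each a Python script; the robot and the scene stay as the last script left them, time stands still between calls to the robot, and variables do not carry over. Pictures are saved under pics/ and viewed, about 8 in all and at most 12, crops included, and the job is handed in when it is done.

```bash
mkdir -p pics; ls; python3 - <<'E'
from station import manip
import cv2,pickle
d={}
for n in("side","top"):
    c=manip.capture(n); d[n]=c
    cv2.imwrite(f"pics/{n}0.png",c["pixels"][:,:,::-1])
    print(n,{k:v for k,v in c.items() if k!="pixels"})
c=manip.capture("wrist");print(c["mount"],c["vfov"])
pickle.dump(d,open("cap0.pkl","wb"))
print(manip.read_state())
E
```

```text
pics
side {'vfov': 53.500938978908266, 'cx': 320.3781728522033, 'cy': 242.46198475122347, 'D': array([-0.01581512,  0.        ,  0.        ,  0.        ,  0.        ]), 'eye': array([ 0.46619049, -0.78497738,  0.46074858]), 'rotation': array([0.82540438, 0.56433788, 0.0014181 , 0.01511148])}
top {'vfov': 56.44280123454472, 'cx': 317.547773964557, 'cy': 241.35391161502955, 'D': array([-0.05554588,  0.        ,  0.        ,  0.        ,  0.        ]), 'eye': array([0.31277756, 0.08826695, 0.98148089]), 'rotation': array([ 0.71402235,  0.04987453, -0.05453862, -0.69621128])}
[[-3.95530124e-06  2.88345553e-01 -9.57526418e-01 -7.04920761e-02]
 [ 9.99999992e-01  1.19216140e-04  3.17695073e-05 -1.21390411e-04]
 [ 1.23313199e-04 -9.57526411e-01 -2.88345552e-01 -7.26541573e-02]
 [ 0.00000000e+00  0.00000000e+00  0.00000000e+00  1.00000000e+00]] 64.64819760537623
{'time': 0.15, 'joint_positions': array([-1.32295622e+00,  2.76463832e-01,  1.50580218e+00, -1.14492376e-05,
        1.36068186e+00, -1.21002600e-01]), 'dq': array([ 0.0014212 , -0.00298749, -0.0037562 , -0.00050145,  0.00029821,
       -0.00019969]), 'joint_torque': array([ 5.64644670e-04, -4.17145944e+01, -2.46032560e+01, -2.38534858e-04,
        7.64680415e-03,  1.85869986e-09]), 'eef_pos': array([ 0.20723239, -0.53606961,  0.30324631]), 'eef_rot': array([-0.12919051, -0.69508141, -0.13014636,  0.69515004]), 'contact_force': array([-0.28991893,  0.33791613, -0.02374706]), 'torque': array([-0.03963711,  0.01233109, -0.03724013]), 'finger_gap': 0.9977311609761849}
```

View pics/top0.png

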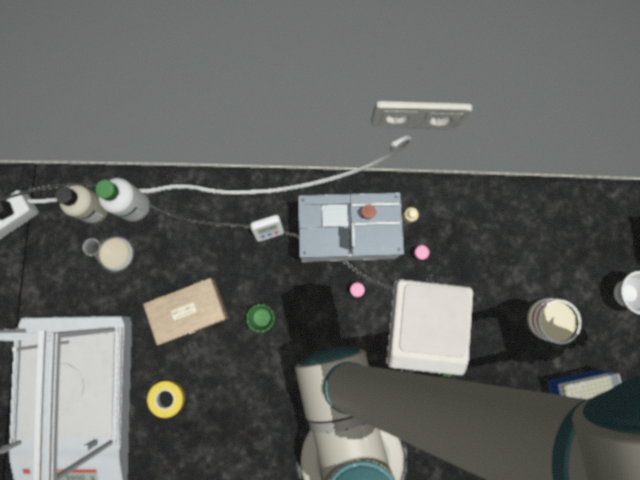

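View pics/side0.png

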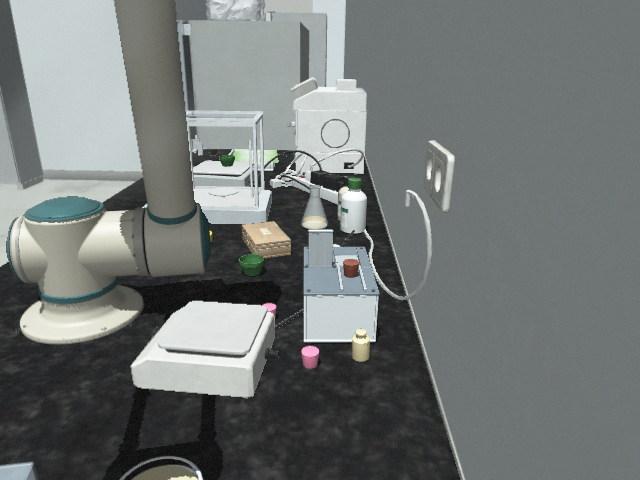

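The bin lies with +x towards image-left (world +y) in the top view. The upright plate is at about (351,237), on the robot side. Stopper candidates in the top view are the red-brown one on the ledge (368,212) and the pink look-alikes at (422,252) and (357,290). I choose the red-brown one, which stands between the rails. The weight is at (411,214) and the timer at (267,228). Next I measure these.

```bash
cat > h.py <<'E'
import numpy as np,cv2
from scipy.spatial.transform import Rotation as R
def cam(c,tcp=None):
    f=240/np.tan(np.radians(c["vfov"])/2)
    K=np.array([[f,0,c["cx"]],[0,f,c["cy"]],[0,0,1.]])
    q=c["rotation"]; return K,c["D"],np.array(c["eye"]),R.from_quat([*q[1:],q[0]]).as_matrix()
def ray(c,uv):
    K,D,e,M=cam(c); p=cv2.undistortPoints(np.array(uv,float).reshape(-1,1,2),K,D).reshape(-1,2)
    return e,np.c_[p[:,0],-p[:,1],-np.ones(len(p))]@M.T
def onz(c,uv,z):
    e,d=ray(c,uv); return e+d*((z-e[2])/d[:,2])[:,None]
def proj(c,P):
    K,D,e,M=cam(c); q=(np.atleast_2d(P)-e)@M; q=q*[1,-1,-1]
    return cv2.projectPoints(q,np.zeros(3),np.zeros(3),K,D)[0].reshape(-1,2)
E
python3 - <<'E'
import pickle; from h import *
d=pickle.load(open("cap0.pkl","rb"));t=d["top"];s=d["side"]
im=t["pixels"];hsv=cv2.cvtColor(im,cv2.COLOR_RGB2HSV)
# bin: bright region roi
roi=np.zeros(im.shape[:2],np.uint8);roi[188:268,292:410]=1
m=((hsv[...,2]>85)&(roi>0)).astype(np.uint8)
n,l,st,ce=cv2.connectedComponentsWithStats(cv2.morphologyEx(m,cv2.MORPH_OPEN,np.ones((3,3))));k=1+st[1:,4].argmax();print(st[k])
cs,_=cv2.findContours((l==k).astype(np.uint8),0,1);cn=cv2.convexHull(max(cs,key=cv2.contourArea)).reshape(-1,2)
P=onz(t,cn,.1)[:,:2].astype(np.float32)
r=cv2.minAreaRect(P);print("rect",r,cv2.boxPoints(r))
def red(im,h):
    hs=cv2.cvtColor(im,cv2.COLOR_RGB2HSV)
    return ((hs[...,0]<12)|(hs[...,0]>172))&(hs[...,1]>110)&(hs[...,2]>40)&(hs[...,2]<200)
for nm,c in d.items():
    n,l,st,ce=cv2.connectedComponentsWithStats(red(c["pixels"],0).astype(np.uint8))
    for i in range(1,n):
        if st[i,4]>40: print(nm,st[i],ce[i],onz(c,[ce[i]],.113))
a=cv2.resize(im[180:280,280:430],None,fx=5,fy=5,interpolation=2)
cv2.imwrite("pics/topc.png",a[:,:,::-1])
a=cv2.resize(s["pixels"][215:375,285:395],None,fx=3.7,fy=3.7,interpolation=2)
cv2.imwrite("pics/sidec.png",a[:,:,::-1])
E
```

```text
[ 298  192  112   72 7047]
rect ((0.47426146268844604, 0.010977186262607574), (0.14221203327178955, 0.22510570287704468), 3.2516469955444336) [[ 0.39688575  0.11931559]
 [ 0.40965408 -0.1054277 ]
 [ 0.5516372  -0.09736122]
 [ 0.53886884  0.12738207]]
side [344 263  14  14 156] [350.26282051 269.76282051] [[ 0.50358464 -0.02139448  0.113     ]]
```

View pics/topc.png

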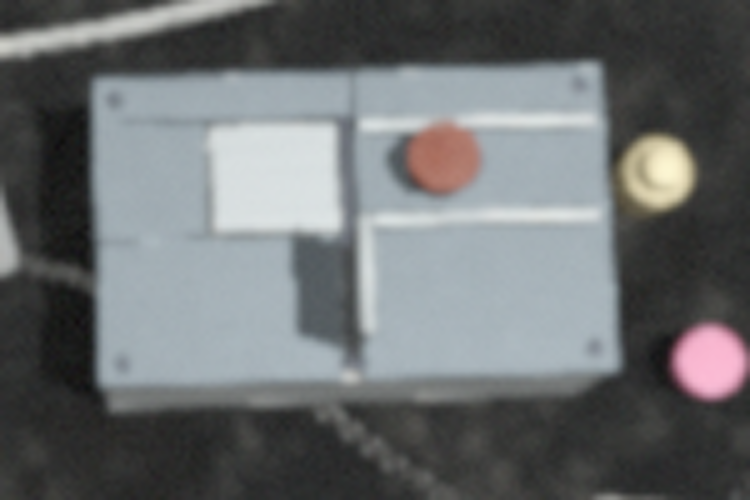

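View pics/sidec.png

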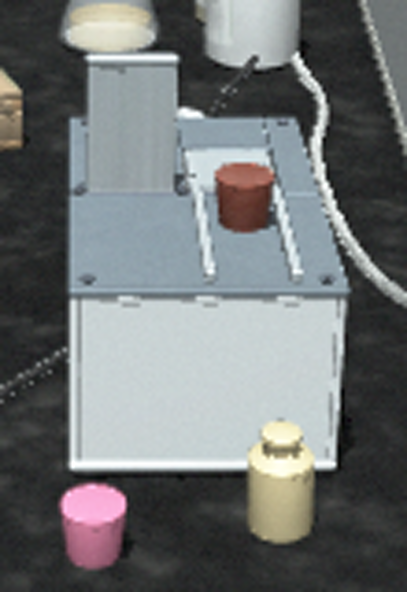

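The top crop shows the bin corners at (93,75), (603,62), (621,371) and (99,386), and the stopper top at (445,157), all in crop pixels. The side crop shows that the stopper is wider at the top, and that the two pink ones stand on the bench, so the choice is confirmed. I fit the bin pose from these corners.

```bash
python3 - <<'E'
import pickle; from h import *
from scipy.optimize import least_squares
d=pickle.load(open("cap0.pkl","rb"));t=d["top"];s=d["side"]
tc=lambda a:(np.array(a)+.5)/5-.5+[280,180]
sc=lambda a:(np.array(a)+.5)/3.7-.5+[285,215]
T=tc([[93,75],[603,62],[621,371],[99,386]]);S=sc([[70,293],[348,292],[297,117],[70,118]])
B=np.array([[101,-43],[-106,-43],[-106,83],[101,83]])/1000.
Bs=B[[2,1,0,3]]
def w(p,b,z): 
    c,sn=np.cos(p[2]),np.sin(p[2]);return np.c_[b@np.array([[c,sn],[-sn,c]])+p[:2],np.full(len(b),z)]
def fit(idx):
    f=lambda p:np.concatenate([(proj(t,w(p,B,.1))-T).ravel(),(proj(s,w(p,Bs,.1))-S).ravel()][idx[0]:idx[1]])
    r=least_squares(f,[.49,0,np.pi/2]);return r.x,r.fun.round(1)
for i in((0,1),(1,2),(0,2)):print(*fit(i))
p=fit((0,2))[0]
def tobin(P): return w([0,0,-p[2]],(np.atleast_2d(P)[:,:2]-p[:2]),0)[:,:2]*1000
a=onz(t,tc([[445,157]]),.126);b=onz(s,sc([[245,175]]),.126)
print("stopper",a,b,tobin(a),tobin(b))
print("plate top", tobin(onz(s,sc([[87,57],[178,57]]),.173)),tobin(onz(t,tc([[367,225],[367,335]]),.173)))
print("weight top",tobin(onz(t,tc([[660,165]]),.05)),"timer",tobin(onz(t,[[267,228]],.068)))
# wall base line & timer
print("wall base",onz(t,[[300,167],[500,174]],0.),"stopper base",tobin(onz(s,sc([[245,229]]),.1)))
np.save("bin.npy",p)
E
```

```text
[0.50090772 0.02231014 1.62418131] [ 0.1  0.1 -0.2  0.2 -0.2 -0.1  0.3 -0.2]
[0.50136814 0.019698   1.62621771] [-0.7 -0.4  0.8 -0.1  0.   0.4 -0.2 -0.1]
[0.50119951 0.02182721 1.62536881] [ 0.3  0.1  0.1  0.   0.1 -0.3  0.6 -0.3 -0.8 -1.   0.6 -0.7 -0.1  0.
 -0.1 -0.5]
stopper [[ 0.50285512 -0.01424946  0.126     ]] [[ 0.5042778  -0.01674485  0.126     ]] [[-36.11326536   0.3146688 ]] [[-38.68254029  -0.96978247]]
plate top [[-4.85350462 74.14445592]
 [-4.28951423 30.22628823]] [[5.32899623e-02 3.51940622e+01]
 [1.75787758e+00 7.60186249e+01]]
weight top [[-138.06266939  -10.08866845]] timer [[168.80603424  17.89256055]]
wall base [[ 6.29153448e-01  1.27770818e-01  0.00000000e+00]
 [ 6.26654649e-01 -3.32675109e-01 -1.11022302e-16]] stopper base [[-43.55737628  -1.53375985]]
```

Both views agree. The hinge is at (0.501, 0.022) with yaw 1.625, the stopper at about bin (-37, 0), and the plate where the description puts it. 

Plan:
- Yaw the jaw line about 41° to the lane, so the plate finger leads the stopper finger by 60 mm.
- Lean the tool about 14° so the tips lead, because the stopper is wider at the top.
- Go to hover, then touch down in the lane behind the stopper to calibrate the tip height.

```bash
cat >> h.py <<'E'
p=np.load("bin.npy")
Rb=R.from_euler("z",p[2]).as_matrix(); ob=np.array([p[0],p[1],.1])
def b2w(P): return (np.atleast_2d(P)/1000.)@Rb.T+ob      # bin mm, z above top surface
def w2b(P): return (np.atleast_2d(P)-ob)@Rb*1000
psi=np.arctan2(52,60); t=np.radians(14)
u=np.array([np.cos(psi),np.sin(psi),0]); n=np.array([np.sin(psi),-np.cos(psi),0])
X=np.sin(t)*n-np.cos(t)*np.array([0,0,1]); 
def quat(sgn):
    Y=sgn*u; M=Rb@np.c_[X,Y,np.cross(X,Y)]; q=R.from_matrix(M).as_quat(); return np.r_[q[3],q[:3]]
LT=66.
def tcp(xm,ym,z):  # bin mm of mid of fingertip centres
    return b2w(np.array([xm,ym,z])-LT*X)[0]
E
python3 - <<'E'
from h import *; from station import manip
best=None
for sgn in(1,-1):
    js=manip.solve_ik(tcp(-52.5,28.5,110),quat(sgn)); je=manip.solve_ik(tcp(10,28.5,10),quat(sgn)); print(sgn,js,je)
    if js is not None and je is not None:
        c=abs(js-manip.read_state()["joint_positions"]).max()
        if best is None or c<best[0]: best=(c,sgn,js)
sgn=best[1];open("sgn","w").write(str(sgn))
manip.movep(tcp(-52.5,28.5,110),quat(sgn))
manip.command_gripper(.76)
manip.move_l(tcp(-52.5,28.5,40),feed=.15)
s=manip.read_state();print(s["time"],s["eef_pos"],s["finger_gap"],s["contact_force"])
for nme in("top","side"):
    c=manip.capture(nme);b=proj(c,b2w([[-40,0,20]]))[0].astype(int)
    a=c["pixels"][max(b[1]-70,0):b[1]+70,b[0]-80:b[0]+80] ; print(nme,b)
    cv2.imwrite(f"pics/{nme}1.png",cv2.resize(a,None,fx=4,fy=4,interpolation=2)[:,:,::-1])
E
python3 -c "
import cv2,numpy as np
a=cv2.imread('pics/top1.png');b=cv2.imread('pics/side1.png')
cv2.imwrite('pics/two1.png',cv2.resize(np.hstack([a,b]),(800,350)))"
```

```text
1 None None
-1 [-0.38437156  0.07385715  1.86404382  0.24877268  1.1153481   0.31777699] [-0.24253546  0.16607062  2.04685638  0.28487235  0.81762318  0.37557893]
3.1583 [ 0.46461572 -0.04337798  0.20445182] 0.7562364852929992 [-0.29059478 -0.41463903 -0.01548906]
top [370 211]
side [350 265]
```

View pics/two1.png

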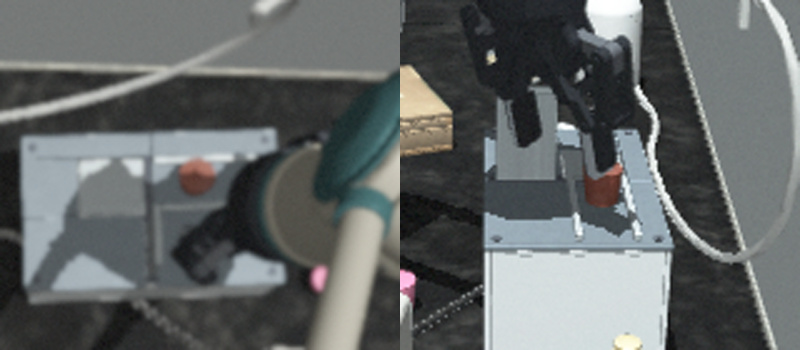

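The fingers stand as planned: the plate finger is behind the plate, and the stopper finger is over the lane behind the stopper (side crop, about (604,150)). Next is the touch-down to calibrate height.

```bash
python3 - <<'E'
from h import *; from station import manip
manip.move_l(tcp(-52.5,28.5,18),feed=.1)
f0=manip.read_state()["contact_force"]; z=18
while z>-8:
    z-=1.5; manip.move_l(tcp(-52.5,28.5,z),feed=.03)
    f=manip.read_state()["contact_force"]-f0
    if np.linalg.norm(f)>2.5: break
s=manip.read_state();print("touch z",z,f,w2b(s["eef_pos"]),s["time"])
manip.move_l(tcp(-52.5,28.5,z+7),feed=.1)
for nme in("top","side"):
    c=manip.capture(nme);b=proj(c,b2w([[-40,0,20]]))[0].astype(int)
    a=c["pixels"][b[1]-60:b[1]+60,b[0]-60:b[0]+60]
    cv2.imwrite(f"pics/{nme}2.png",cv2.resize(a,(400,400),interpolation=2)[:,:,::-1])
a=np.hstack([cv2.imread("pics/top2.png"),cv2.imread("pics/side2.png")]);cv2.imwrite("pics/two2.png",a)
print(manip.read_state()["contact_force"]-f0,manip.read_state()["time"])
E
```

```text
touch z 1.5 [-1.71434199  0.44982877  3.38152995] [[-63.02553096  40.33733575  66.03581464]] 6.375
[ 0.20401078  0.63676221 -1.18255869] 6.725
```

View pics/two2.png

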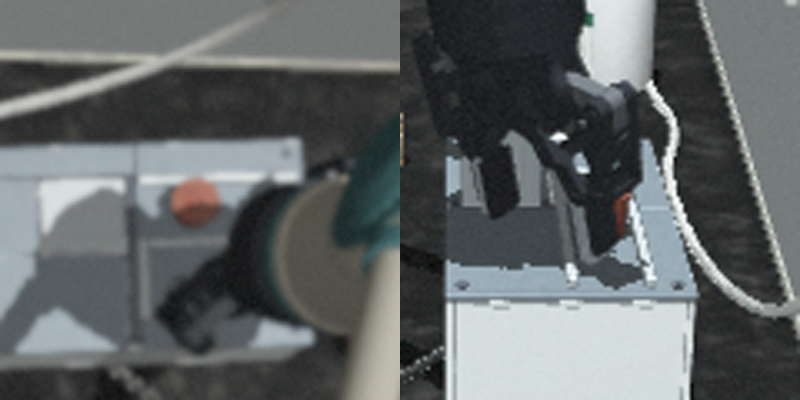

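Touch found at nominal z 1.5, so the tips now clear the surface by about 7 mm, with the stopper still ahead of the finger. Next I push: the flap opens first, and the stopper is brought near the edge, then I look.

```bash
cat >> h.py <<'E'
def shot(manip,name,pts=None):
    I=[]
    for nme in("top","side"):
        c=manip.capture(nme);b=proj(c,b2w([[0,0,10]]))[0].astype(int)
        a=c["pixels"][b[1]-50:b[1]+70,b[0]-60:b[0]+60]
        I.append(cv2.resize(a,(400,400),interpolation=2)[:,:,::-1])
    cv2.imwrite(f"pics/{name}.png",np.hstack(I))
E
python3 - <<'E'
from h import *; from station import manip
f0=manip.read_state()["contact_force"]
for x in(-40,-28,-12):
    manip.move_l(tcp(x,28.5,8.5),feed=.06)
    s=manip.read_state();print(x,s["time"],Rb.T@(s["contact_force"]-f0),w2b(s["eef_pos"]))
shot(manip,"push1")
E
```

```text
-40 7.0833 [-0.88404763  0.52206421 -0.25870553] [[-49.86179485  40.78262525  72.40200706]]
-28 7.4333 [-1.83508046  0.18653324  1.21153387] [[-38.11003846  40.4187712   72.70985948]]
-12 7.85 [-1.17988006 -0.04103119  1.15274582] [[-21.62754719  40.85501156  72.54186523]]
```

View pics/push1.png

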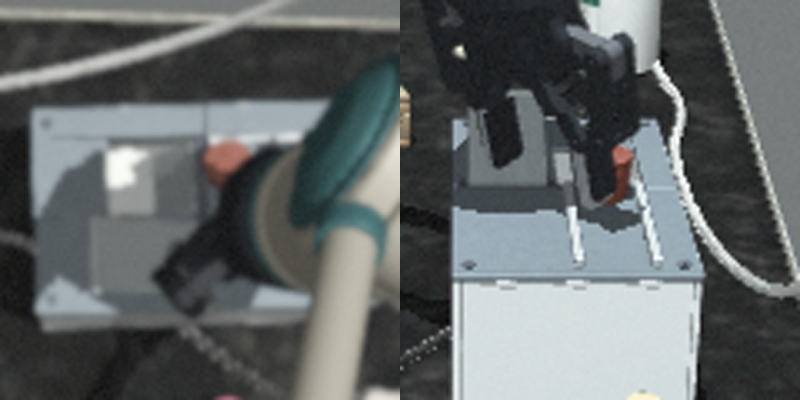

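The plate is folded well over (top crop 90-180, 215-290) and the opening shows the bin's inside (125,165). The stopper stands at the edge of the opening, at (225,162). I push it over.

```bash
python3 - <<'E'
from h import *; from station import manip
f0=manip.read_state()["contact_force"]
for x in(0,12):
    manip.move_l(tcp(x,28.5,8.5),feed=.06)
    s=manip.read_state();print(x,s["time"],Rb.T@(s["contact_force"]-f0),w2b(s["eef_pos"]))
manip.wait(.5)
shot(manip,"push2")
E
```

```text
0 8.3 [ 0.6685925   0.28782144 -1.36121712] [[-9.82604166 40.7051982  72.53366278]]
12 8.65 [ 0.81536836  0.6411589  -0.59501744] [[ 2.1513245  40.79480187 72.48073979]]
```

View pics/push2.png

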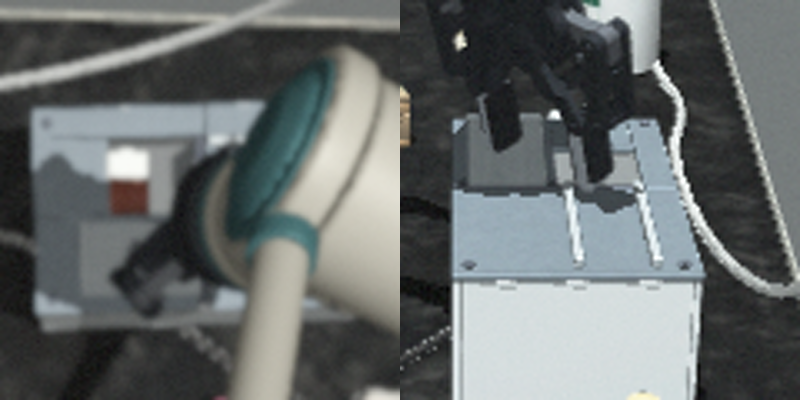

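The stopper has dropped in; it shows red through the open flap at top crop (128,195). I withdraw along the same path so the spring closes the flap, then lift clear.

```bash
python3 - <<'E'
from h import *; from station import manip
manip.move_l(tcp(-56,28.5,8.5),feed=.12)
manip.move_l(tcp(-56,28.5,110),feed=.15)
manip.movep([0.25,-0.45,0.32],[-0.12919051,-0.69508141,-0.13014636,0.69515004])
manip.wait(.3)
s=manip.read_state();print(s["time"],s["contact_force"])
shot(manip,"end"); cv2.imwrite("pics/topfull.png",manip.capture("top")["pixels"][:,:,::-1])
import pickle
d=pickle.load(open("cap0.pkl","rb"))
a=d["top"]["pixels"].astype(int);b=cv2.imread("pics/topfull.png")[:,:,::-1].astype(int)
df=abs(a-b).sum(2)
for k,(r,c) in dict(weight=(214,411),timer=(228,267),pink1=(252,422),pink2=(290,357),leaf=(215,335)).items(): print(k,df[r-12:r+13,c-9:c+10].mean())
E
```

```text
12.8083 [ 0.59499856 -0.40244791 -0.38721464]
weight 4.3052631578947365
timer 3.042105263157895
pink1 4.511578947368421
pink2 4.389473684210526
leaf 3.214736842105263
```

View pics/end.png

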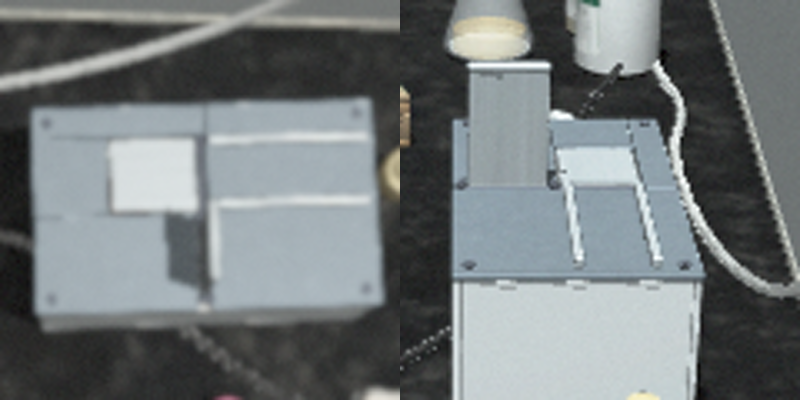

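The flap is shut, the plate is upright, the lane is empty, and the other objects have not changed.

```bash
python3 -c "
from station import manip
manip.finish_job()"
```

```text
the job is handed in; nothing more can be done
```

The stopper is in the bin and the flap has closed behind it. I handed the job in at about 13 s of the 34 s allowed.

- **How it was done:** I yawed the gripper so one finger led the other by about 60 mm. One straight push folded the plate over and opened the flap. The trailing finger then slid the stopper along the lane and over the edge while the flap was held open. I backed out along the same line so the spring closed the flap.
- **Last checks:**
  - With the flap held open, the top camera showed the stopper inside the bin.
  - After I backed out, both views showed the leaf flush, the plate upright and the lane empty.
  - The image patches around the timer, the weight and the two pink look-alikes were unchanged apart from noise.
  - Force readings stayed within a few newtons, and the arm ended clear of everything.
- **Disagreement:** the two cameras differed by 2–3 mm on the bin and stopper positions, which is about the calibration error. No check failed.

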